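Dry-stack the handles of two bows

ROBOT

A 7-joint arm with a two-finger parallel gripper is mounted at the origin on the work surface. World frame = base frame: x ahead of the robot, y to its left, z up, the work surface at z = 0. Lengths are in m, angles in rad, forces in N, time in s.
With the tool pointing down it reaches from about 0.425 to 0.95 m from the base axis. Payload 4.7 kg.
Tool frame: the origin (TCP) lies between the finger pads; the fingertips stand 25 mm ahead of it and the grasp point (between the pads) lies 6 mm ahead of it; x points along the fingers, z is the direction in which the jaws open and shut, and the axes are right-handed (so a half turn about x gives the same grasp; the last joint's range is limited). The gripper opens to 85 mm and grips with 20 to 120 N. Pads are 22 mm wide; open, the fingers measure 114 mm over their backs; the gripper's body (76 mm by 85 mm) begins 54 mm behind the grasp point. The pads swing forward as they close: fully open they stand 13 mm farther back than shut.
Start: joints at [-1.149, 0.469, -0.049, 1.532, 0.024, 1.141, -0.082], TCP at [0.294, 0.608, 0.225] pointing down, gripper open.
Joint ranges: [-2.59, 2.59], [-0.33, 1.99], [-1.39, 1.29], [0.1, 2.45], [-1.04, 4.18], [0.21, 1.99], [-2.66, 2.66]. Speed limits (rad/s): [2.57, 2.57, 3.14, 3.14, 3.14, 3.14, 3.14].

INTERFACE

Orientations are given as a 3x3 rotation matrix whose columns are the frame's x, y, z axes.
In Python, from rig import * gives the robot as it stands. Calls block until the motion is done:
- movep(position, orientation): joint-space move of the TCP to a pose.
- move_l(position, attitude=None, feed=0.15, until_force=None): straight line of the TCP; attitude=None keeps the orientation; feed is the mean speed in m/s. With until_force (N) it stops when the force on the tool has changed by that much, and returns True; else False.
- move_joints(angles): joint-space move.
- command_gripper(opening, newtons=None): finger opening in m; newtons is the grip in N (None keeps the last); returns when the fingers have stopped.
- sleep(seconds).
- inverse_kinematics(position, orientation): joint angles nearest the present ones, or None.
- sense(): the state.
- camera(name): name is "scene" or "top" or "wrist"; returns (picture, depth): 400x640x3 uint8, red, green, blue; 400x640 float32, m along the optical axis (not along the pixel's ray), 0 where there is no reading.
- camera_params(name): a dict with "K" (3x3 intrinsics, pixels), "dist" ([k1, k2, p1, p2, k3] as OpenCV has them; the pictures are not rectified), "position" and "rotation" of the camera in the world; the wrist camera has in their place "tool_from_camera" (4x4, takes a point from camera to tool coordinates, whose origin is the TCP and whose axes are the tool frame's). Camera axes: x right, y down, z forward; pixel columns grow to the right and rows downward; lengths in m; the calibration is good to about 2 mm. A picture is of the moment at which its call begins: read the wrist's pose just before it. camera_params takes no time and is no camera call.
A pose or a line that the arm cannot do raises Unreachable and nothing moves.
- finish_job(): hands the job in, once; it reports no verdict.
The state is a dict: "time_s": time; "joint_pos": joint angles; "qd": joint speeds; "joint_efforts": joint torques, N m; "position": TCP position; "tcp_rot": TCP orientation; "wrist_force": force on the tool from outside, world axes, zero at the start; "ft_torque": the same for the moment, N m; "finger_gap": finger opening in m.
Only numpy, scipy, OpenCV 4.12 (cv2) and the standard library are available. Lean on these libraries where they do the work, as an engineer would, in place of code of your own. Each camera call takes 0.05 s, during which the arm holds its last target.

TASK

Lay up the handles of the two bows dry, ready for gluing: on the wide pale stave the dark walnut parts, on the narrow yellow stave the red ones. On each stave lay the thin strip first and its handle block (the one with sloping ends) flat on top of it, both centred on the stave's middle pencil line, in line with the stave and with their sides flush with it. Leave the two square-ended offcuts and the rasp where they lie.

Things in the scene. Friction and masses are not known exactly. Their poses are not given: they have to be found in the camera images.
- wide_stave_seat (a point): Top face of the wide pale stave at its middle pencil line, mid-width. Fixed flat on the bench: 44 mm wide in its middle 260 mm, 12 mm thick (bench top 12 mm below this point), 1400 mm long, dark tips. y along the stave (roughly left-right), x across, z up. Two more pencil lines lie 103 mm either side. Holdfasts up to 107 mm high stand 520 mm and more away along it.
- narrow_stave_seat (a point): Top face of the narrow yellow stave at its middle pencil line, mid-width. Fixed beside the wide one (either may be nearer, about 105 mm apart): 34 mm wide in its middle 260 mm, 12 mm thick, 1040 mm long, red tips. y along the stave, x across, z up. Two more pencil lines lie 78 mm either side. Holdfasts up to 107 mm high stand 340 mm and more away along it.
- walnut_strip_mid (a point): Thin dark brown walnut strip, 200 mm long, 44 mm wide, 8 mm thick, its two ends bevelled on the upper side, lying loose and flat on the bench, about 50 g. Its long axis is its y, its width its x, z up; the point is at the middle of its length and width, half-way up.
- walnut_riser_mid (a point): Dark brown walnut handle block, 170 mm long, 44 mm wide, 34 mm high over its middle 90 mm, from where it slopes down to 5 mm at both ends; flat underside, lying loose on the bench, about 140 g. Its long axis is its y, its width its x, z up; the point is at the middle of its length and width, half-way up.
- red_strip_mid (a point): Thin red strip of wood, 150 mm long, 34 mm wide, 8 mm thick, its two ends bevelled on the upper side, lying loose and flat on the bench, about 32 g. Its long axis is its y, its width its x, z up; the point is at the middle of its length and width, half-way up.
- red_riser_mid (a point): Red handle block, 120 mm long, 34 mm wide, 28 mm high over its middle 66 mm, from where it slopes down to 5 mm at both ends; flat underside, lying loose on the bench, about 75 g. Its long axis is its y, its width its x, z up; the point is at the middle of its length and width, half-way up.
- walnut_offcut_mid (a point): Square-ended walnut offcut, a plain block 85 mm long (y), 44 mm wide, 34 mm high, loose among the parts; the point is its centre. Not to be used or shifted.
- red_offcut_mid (a point): Square-ended stub of red strip, 75 mm long (y), 34 mm wide, 8 mm thick, loose among the parts; the point is its centre. Not to be used or shifted.
- rasp_mid (a point): Open-blade rasp lying on the bench to the left: grey metal body 250 mm long (x), 42 mm wide, 20 mm high, with a raised dark green handle (to 75 mm high) reaching 190 mm towards its -x from this point, which is at mid-body, 10 mm up. Loose; not to be shifted.
There are look-alikes about, which are no part of the job. Of the things shaped like the part that bears walnut_strip_mid, the dark wooden one is meant.

How it is judged:
By the outcome, as a careful person would: the job done as asked, in the order asked, and still so for the second after the job is handed in, with the robot touching nothing.
It also fails if it takes over 118 s, if anything falls off the work surface, if the arm or the gripper's body presses on something with over 40 N, if the wrist force passes 120 N, or if a joint passes its speed limit or range.

## Working session

There is one attempt and no reset: what is moved stays moved. The work goes in short steps, each a Python script; the robot and the scene stay as the last script left them, time stands still between calls to the robot, and variables do not carry over. Pictures are saved under pics/ and viewed, and the job is handed in when it is done.

```bash
ls; mkdir -p pics; python3 - <<'E'
from rig import *
import cv2,numpy as np
for n in ["scene","top"]:
    p,d=camera(n); cv2.imwrite(f"pics/{n}0.png",p[:,:,::-1]); np.savez(f"pics/{n}0.npz",p=p,d=d)
    c=camera_params(n); print(n,c)
print(camera_params("wrist")); print(sense())
E
```

```text
pics
scene {'K': array([[479.90815243,   0.        , 315.14492099],
       [  0.        , 479.90815243, 205.56970395],
       [  0.        ,   0.        ,   1.        ]]), 'dist': array([-0.10706244,  0.        ,  0.        ,  0.        ,  0.        ]), 'position': array([ 1.31868523, -0.56206856,  0.99861629]), 'rotation': array([[ 0.62854613,  0.52287234, -0.57579014],
       [ 0.77756449, -0.40532682,  0.48073239],
       [ 0.01797848, -0.74987645, -0.66133357]])}
top {'K': array([[370.40465054,   0.        , 321.91915993],
       [  0.        , 370.40465054, 189.29851213],
       [  0.        ,   0.        ,   1.        ]]), 'dist': array([0.02360892, 0.        , 0.        , 0.        , 0.        ]), 'position': array([0.36578302, 0.11972328, 0.98458997]), 'rotation': array([[-1.51874250e-02, -9.92025303e-01,  1.25120506e-01],
       [-9.99882776e-01,  1.53112167e-02,  2.77313029e-05],
       [-1.94325734e-03, -1.25105418e-01, -9.92141551e-01]])}
{'K': array([[350.14772738,   0.        , 321.19506679],
       [  0.        , 350.14772738, 203.67747982],
       [  0.        ,   0. 
[... 607 characters left out ...]
qd': array([-1.85847521e-04, -9.56776522e-04, -3.29397762e-04, -2.20740547e-03,
       -2.99209832e-03, -1.46318623e-03,  4.49421522e-05]), 'joint_efforts': array([ 1.07009750e-03, -5.11513638e+01, -4.67464468e-02, -2.38389766e+01,
        1.07727537e-02,  4.40764343e-03,  5.11705153e-06]), 'position': array([0.29384325, 0.60707703, 0.22444778]), 'tcp_rot': array([[-7.37088322e-04, -9.00088501e-01,  4.35706492e-01],
       [-1.65601131e-03,  4.35707112e-01,  9.00086979e-01],
       [-9.99998357e-01, -5.80912779e-05, -1.81171136e-03]]), 'wrist_force': array([-0.62460294,  0.78388877, -0.2536008 ]), 'ft_torque': array([ 0.03963366,  0.0409145 , -0.0370018 ]), 'finger_gap': 0.08563213662953935}
```

View pics/scene0.png

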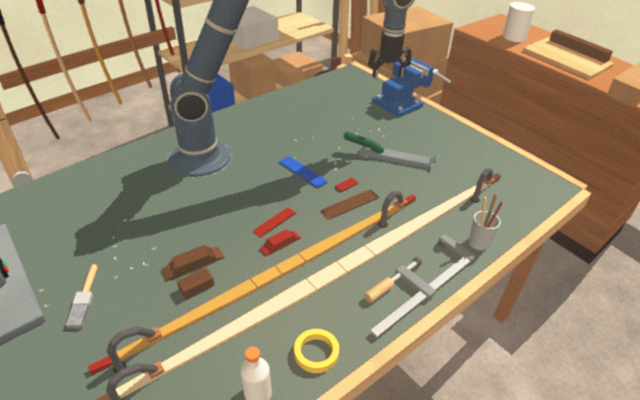

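View pics/top0.png

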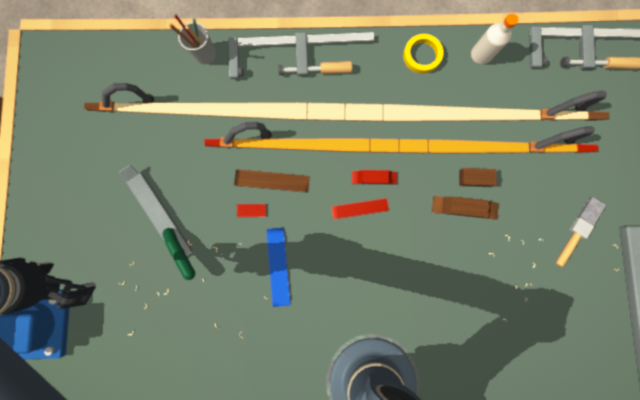

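The top view shows the staves running left-right: wide pale at row ~111 with its middle line at col ~345, and narrow yellow at row ~145 with its middle line at col ~399.

Possible mix-ups, by top-view pixel:
- **Walnut strip:** brown (272,181). The blue look-alike is at (279,267).
- **Walnut riser:** (465,207). The walnut offcut is at (478,177).
- **Red strip:** (360,208). The red stub is at (252,210).
- **Red riser:** (375,177).

I'll check these choices in a close crop and measure them.

```bash
cat > h.py <<'E'
from rig import *
import cv2,numpy as np
def rays(n,px,pose=None):
    c=camera_params(n); px=np.asarray(px,float).reshape(-1,1,2)
    u=cv2.undistortPoints(px,c["K"],c["dist"]).reshape(-1,2)
    d=np.c_[u,np.ones(len(u))]
    if n=="wrist":
        T=c["tool_from_camera"]; P,R=pose
        return P+R@T[:3,3],(d@T[:3,:3].T)@R.T
    return c["position"],d@c["rotation"].T
def onplane(n,px,z,pose=None):
    o,d=rays(n,px,pose); t=(z-o[2])/d[:,2]; return o+d*t[:,None]
def wristshot(name):
    s=sense(); p,d=camera("wrist"); pose=(s["position"],s["tcp_rot"])
    cv2.imwrite(f"pics/{name}.png",p[:,:,::-1]); np.savez(f"pics/{name}.npz",p=p,d=d,P=pose[0],R=pose[1])
    return p,d,pose
def R(yaw):  # jaw direction at angle yaw from world x ; part long axis at yaw+90deg
    z=np.array([np.cos(yaw),np.sin(yaw),0]); x=np.array([0,0,-1.]); return np.c_[x,np.cross(z,x),z]
def masks(p):
    h=cv2.cvtColor(p,cv2.COLOR_RGB2HSV); H,S,V=[h[...,i].astype(int) for i in range(3)]
    return dict(red=((H<5)|(H>174))&(S>150)&(V>90), brown=(H>=4)&(H<17)&(S>90)&(V>30)&(V<160), yellow=(H>13)&(H<24)&(S>150)&(V>150), pale=(H>13)&(H<32)&(S>30)&(S<140)&(V>180))
def comps(m,amin):
    m=cv2.morphologyEx(m.astype(np.uint8)*255,cv2.MORPH_OPEN,np.ones((3,3)))
    cs,_=cv2.findContours(m,cv2.RETR_EXTERNAL,cv2.CHAIN_APPROX_NONE)
    return [c for c in cs if cv2.contourArea(c)>amin]
E
python3 - <<'E'
from h import *
p=np.load("pics/top0.npz")["p"]
cv2.imwrite("pics/crop0.png",cv2.resize(p[90:230,220:520,::-1],None,fx=2.6,fy=2.6,interpolation=cv2.INTER_CUBIC))
for k,m in masks(p).items():
    for c in comps(m,100):
        if k in("red","brown"):
            q=onplane("top",c.reshape(-1,2),0.01)[:,:2]
            (cx,cy),(w,h),a=cv2.minAreaRect((q*1000).astype(np.float32)); print(k,np.round(c.mean((0,1))),round(cx),round(cy),round(w),round(h),round(a,1))
print(onplane("top",[[345,111],[399,145]],0.012))
E
```

```text
red [251. 210.] 435 306 72 29 89.1
red [361. 208.] 437 20 31 144 7.8
red [381. 177.] 521 -35 85 30 89.1
brown [465. 207.] 438 -254 169 47 83.2
brown [272. 180.] 515 253 195 44 83.7
brown [478. 177.] 517 -294 96 46 89.0
brown [598. 115.] 678 -624 51 22 88.7
[[ 0.7017485   0.05382728  0.012     ]
 [ 0.60499466 -0.0887955   0.012     ]]
```

View pics/crop0.png

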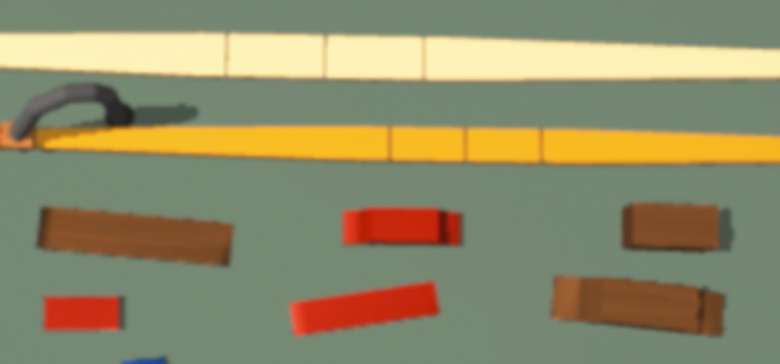

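The crop confirms the choices. The walnut strip measures 195 x 44 mm, the walnut riser 169 x 47 with sloping ends, and the red strip 144 x 31. The red riser is the one with sloped ends at (521,-35), and both offcuts are square and shorter. Next I'll take close wrist views.

```bash
python3 - <<'E'
from h import *
for n,x,y in [("w_strip",.50,.28),("w_stave",.65,.03),("w_red",.48,.04),("w_riser",.46,-.22)]:
    movep([x,y,.2],R(0)); wristshot(n)
print(sense()["time_s"])
a=[cv2.imread(f"pics/{n}.png") for n in ("w_strip","w_stave","w_red","w_riser")]
cv2.imwrite("pics/mosaic.png",cv2.resize(np.vstack([np.hstack(a[:2]),np.hstack(a[2:])]),(800,500),interpolation=cv2.INTER_AREA))
E
```

```text
4.6
```

View pics/mosaic.png

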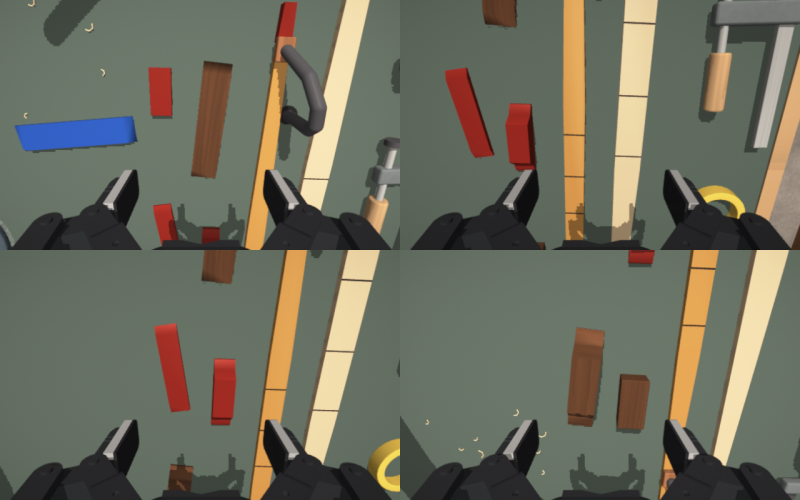

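View pics/w_stave.png

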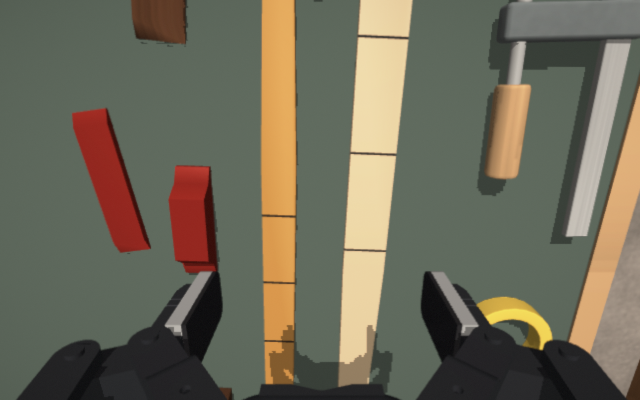

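Stave view: the narrow yellow stave is at cols 262–296 with pencil lines at rows 215, 282 and 340. The wide pale stave is at cols 345–410 with lines at rows 36, 153 and 249. Measuring now.

```bash
cat > stave.py <<'E'
from h import *
def stave(f,rows,col,zt=.012):
    D=np.load(f"pics/{f}.npz"); p=D["p"]; pose=(D["P"],D["R"])
    h=cv2.cvtColor(p,cv2.COLOR_RGB2HSV).astype(int)
    L,Rr=[],[]
    g=p.astype(int)
    for r in range(*rows):
        row=g[r,:,0]   # red channel: bench low, stave high
        m=(row>np.median(row[col-6:col+7])*0.8)
        if not m[col]: continue
        a=col
        while m[a-1]: a-=1
        b=col
        while m[b+1]: b+=1
        L.append((a-.5,r)); Rr.append((b+.5,r))
    l=onplane("wrist",L,zt,pose)[:,:2]; q=onplane("wrist",Rr,zt,pose)[:,:2]
    return D,l,q,g,pose
def fit(pts):  # x = a + b*y, robust
    for _ in range(4):
        A=np.polyfit(pts[:,1],pts[:,0],1); e=pts[:,0]-np.polyval(A,pts[:,1]); pts=pts[abs(e)<max(2*e.std(),3e-4)]
    return A,e.std()*1e3
if __name__=="__main__":
    for nm,rows,col,lr in [("narrow",(170,310),280,(215,282,340)),("wide",(40,265),374,(36,153,249))]:
        D,l,q,g,pose=stave("w_stave",rows,col)
        A,ea=fit(l); B,eb=fit(q)
        ys=[]
        for r0 in lr:
            # darkest row near, at stave col following the fit
            cc=col if nm=="narrow" else int(np.interp(r0,[36,249],[383,365]))
            best=[]
            for c in range(cc-12,cc+13):
                s=g[r0-5:r0+6,c].sum(1); w=np.clip(np.median(s)-s-40,0,None)
                if w.sum(): best.append((c,r0-5+(w*np.arange(11)).sum()/w.sum()))
            pt=onplane("wrist",best,.012,pose); k=np.polyfit(pt[:,0]-pt[:,0].mean(),pt[:,1],1); ys.append((pt[:,0].mean(),k[1],k[0]))
        for x,y,s in ys:
            print(nm,"line x%.4f y%.4f slope%.3f"%(x,y,s),"edges",np.polyval(A,y).round(4),np.polyval(B,y).round(4),"w",round((np.polyval(B,y)-np.polyval(A,y))*1e3,1),"mid",(np.polyval(A,y)+np.polyval(B,y))/2)
        print(A,B,ea,eb)
E
python3 stave.py
```

```text
narrow line x0.6078 y-0.0111 slope-0.034 edges 0.5893 0.623 w 33.7 mid 0.6061385588681385
narrow line x0.6051 y-0.0892 slope-0.032 edges 0.5866 0.6202 w 33.6 mid 0.6033838548024519
narrow line x0.6023 y-0.1673 slope-0.043 edges 0.5838 0.6174 w 33.6 mid 0.6006284768340919
[0.03501559 0.58969026] [0.03550955 0.62336776] 0.26791317699865913 0.3066187922169851
wide line x0.7039 y0.1566 slope-0.031 edges 0.6818 0.7258 w 44.0 mid 0.7038401267476397
wide line x0.7001 y0.0535 slope-0.036 edges 0.6781 0.7221 w 43.9 mid 0.7001163091167962
wide line x0.6967 y-0.0496 slope-0.037 edges 0.6745 0.7183 w 43.9 mid 0.6963911310533437
[0.03580709 0.67623052] [0.03643234 0.72013643] 0.27690776303070663 0.2861029432067931
```

The stave fit is very good: widths 33.6 and 43.9 mm, line spacings 78.1 and 103.1 mm. Both staves lie at yaw −0.0355. Now the parts.

```bash
cat > parts.py <<'E'
from h import *
# name, shot, colour, approx xy, length, end height
P=[("walnut_strip","w_strip","brown",(.515,.253),.200,.003),("walnut_riser","w_riser","brown",(.438,-.254),.170,.005),
("red_strip","w_red","red",(.437,.020),.150,.003),("red_riser","w_red","red",(.521,-.035),.120,.005)]
def run(P):
  out={}
  for nm,f,col,xy,L,he in P:
    D=np.load(f"pics/{f}.npz"); pose=(D["P"],D["R"]); m=masks(D["p"])[col]
    m=cv2.morphologyEx(m.astype(np.uint8),cv2.MORPH_CLOSE,np.ones((7,7)))
    best=min(comps(m,150),key=lambda c:np.hypot(*(onplane("wrist",c.reshape(-1,2),.004,pose)[:,:2].mean(0)-xy)))
    px=best.reshape(-1,2); q=onplane("wrist",px,.004,pose)[:,:2]
    (cx,cy),wh,a=cv2.minAreaRect((q*1000).astype(np.float32))
    yaw=a if wh[0]<wh[1] else a-90
    yaw=np.radians((yaw+90)%180-90)   # jaw yaw
    ax=np.array([-np.sin(yaw),np.cos(yaw)])
    far=(onplane("wrist",px,he,pose)[:,:2]@ax).min(); near=(onplane("wrist",px,0,pose)[:,:2]@ax).max()
    c=np.array([cx,cy])/1e3; c=c+ax*((far+near)/2-c@ax)
    print(nm,"rect",np.round([cx,cy],1),np.round(sorted(wh),1),"yaw",round(np.degrees(yaw),2),"len",round((near-far)*1e3,1),"c",c.round(4),"bbox",px.min(0),px.max(0))
    out[nm]=(c,yaw)
  return out
if __name__=="__main__": run(P)
E
python3 parts.py
```

```text
walnut_strip rect [515.2 253.4] [ 44.5 198.4] yaw -6.29 len 198.9 c [0.5152 0.2531] bbox [306  98] [370 284]
walnut_riser rect [ 433.5 -258.1] [ 48.1 171. ] yaw -7.13 len 170.0 c [ 0.4335 -0.258 ] bbox [268 124] [326 282]
red_strip rect [435.8  19.1] [ 34.5 149.1] yaw 7.74 len 149.3 c [0.4358 0.0188] bbox [248 118] [303 258]
red_riser rect [520.8 -21.4] [ 37.8 120.9] yaw -1.56 len 119.4 c [ 0.5208 -0.0216] bbox [338 174] [377 279]
```

View pics/w_riser.png

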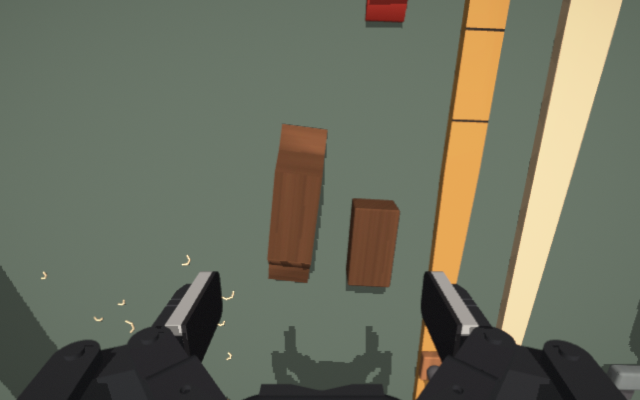

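Part lengths come out at 198.9, 170.0, 149.3 and 119.4 mm, matching the listed sizes. Next I'll check how close the holdfast stands to the walnut strip pick, and the offcut to the riser.

```bash
python3 - <<'E'
from h import *
for f,(x0,x1,y0,y1) in [("w_strip",(.50,.70,.10,.45)),("w_riser",(.46,.57,-.40,-.2))]:
    D=np.load(f"pics/{f}.npz"); d=D["d"]; pose=(D["P"],D["R"])
    v,u=np.mgrid[0:300,0:640]; px=np.c_[u.ravel(),v.ravel()]; dd=d[:300].ravel()
    o,r=rays("wrist",px,pose); w=o+r*dd[:,None]
    k=(dd>.05)&(w[:,2]>.025)&(w[:,0]>x0)&(w[:,0]<x1)&(w[:,1]>y0)&(w[:,1]<y1)
    W=w[k]; print(f,k.sum(),W.min(0).round(3),W.max(0).round(3))
    for lo,hi in[(.025,.05),(.05,.08),(.08,.12)]:
        q=W[(W[:,2]>lo)&(W[:,2]<hi)]
        if len(q): print(lo,hi,len(q),np.percentile(q,1,axis=0).round(3),np.percentile(q,99,axis=0).round(3))
    b=w[(dd>.05)&(abs(w[:,0]-.40)<.03)&(abs(w[:,1]-(.25 if 'strip' in f else -.25))<.1)]; print("bench z",np.median(b[:,2]).round(4))
E
```

```text
w_strip 5892 [0.542 0.263 0.025] [0.648 0.387 0.244]
0.025 0.05 880 [0.607 0.265 0.025] [0.643 0.386 0.05 ]
0.05 0.08 1168 [0.616 0.264 0.05 ] [0.642 0.365 0.08 ]
0.08 0.12 2837 [0.622 0.267 0.081] [0.645 0.346 0.107]
bench z 0.0007
w_riser 4670 [ 0.46  -0.332  0.025] [ 0.536 -0.206  0.244]
0.025 0.05 3663 [ 0.461 -0.33   0.026] [ 0.535 -0.217  0.036]
bench z 0.001
```

There's clearance: the holdfast is at x ≥ 0.607. Picking the walnut strip.

```bash
cat > ops.py <<'E'
from h import *
YS=-0.0355
WIDE=np.array([.7001,.0535]); NARROW=np.array([.6034,-.0892])
def st(m=""):
    s=sense(); print(m,"t%.1f"%s["time_s"],"p",s["position"].round(4),"F",s["wrist_force"].round(1),"gap %.4f"%s["finger_gap"],flush=True); return s
def over(xy,yaw,z): movep([*xy,z],R(yaw))
def pick(xy,yaw,w,z=None,grip=40):
    """z None: touch the bench, lift 2 mm"""
    command_gripper(w+.007)
    over(xy,yaw,.12)
    if z is None:
        move_l([*xy,.045],R(yaw),.15)
        hit=move_l([*xy,.005],R(yaw),.03,until_force=3); s=st(f"touch {hit}")
        zt=s["position"][2]; z=zt+.0025
        print("touch z",zt)
    move_l([*xy,z],R(yaw),.1)
    command_gripper(w-.004,grip); st("gripped")
    move_l([*xy,.15],R(yaw),.2); st("lifted"); return z
E
python3 - <<'E'
from ops import *
print(pick((.5152,.2531),np.radians(-6.29),.044))
over(WIDE,YS,.15); st(); wristshot("held1")
E
```

```text
touch False t8.9 p [0.5153 0.2532 0.0052] F [ 0.8  1.  -1. ] gap 0.0508
touch z 0.005202277954368749
gripped t9.4 p [0.5152 0.2531 0.0077] F [-0.4  0.2 -0.8] gap 0.0401
lifted t10.3 p [0.5143 0.2528 0.1489] F [-0.1  0.3 -0.8] gap 0.0400
0.007702277954368749
 t11.4 p [0.6992 0.0558 0.1491] F [-0.6  0.7  0.3] gap 0.0399
```

View pics/held1.png

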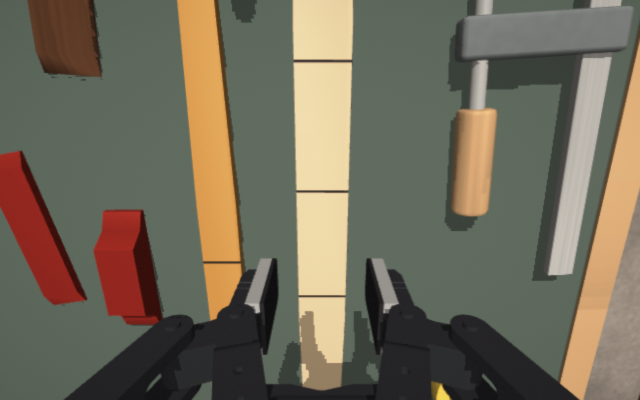

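The grip failed: the gap closed to 40 mm, and TCP z = 0.005 touched nothing. The fingertips must sit farther back than I assumed. I'll measure where they are from the depth image.

```bash
python3 - <<'E'
from h import *
for f in ["held1","w_stave"]:
    D=np.load(f"pics/{f}.npz"); d=D["d"]; T=camera_params("wrist")["tool_from_camera"]; c=camera_params("wrist")
    v,u=np.mgrid[0:400,0:640]; px=np.c_[u.ravel(),v.ravel()].astype(float)
    un=cv2.undistortPoints(px.reshape(-1,1,2),c["K"],c["dist"]).reshape(-1,2)
    dd=d.ravel(); cam=np.c_[un,np.ones(len(un))]*dd[:,None]; t=cam@T[:3,:3].T+T[:3,3]
    k=(dd>.03)&(dd<.25)&(t[:,0]<.06)&(abs(t[:,2])<.06)&(abs(t[:,1])<.03)
    q=t[k]; print(f,k.sum()); 
    for s in (-1,1):
        w=q[q[:,2]*s>0.005]; i=w[:,0]>np.percentile(w[:,0],98); print(np.percentile(w[:,0],[50,90,99,100]).round(4), w[i].mean(0).round(4), "inner",(np.percentile(w[:,2]*s,2)).round(4),"y",np.percentile(w[:,1],[1,99]).round(4))
    print(np.unique(d[:,:].round(3)[d<0.2])[:5])
from ops import *
st()
print(inverse_kinematics([*WIDE,.15],R(YS)), sense()["joint_pos"])
E
```

```text
held1 30825
[-0.0657 -0.0383 -0.0149 -0.0073] [-0.0144  0.0055 -0.0222] inner 0.01 y [-0.0091  0.018 ]
[-0.0656 -0.0382 -0.0149 -0.0075] [-0.0145  0.0054  0.0235] inner 0.01 y [-0.0091  0.018 ]
[0.    0.075 0.076 0.077 0.078]
w_stave 21186
[-0.0708 -0.0357 -0.023  -0.0185] [-0.0226  0.0023 -0.0427] inner 0.0084 y [-0.0089  0.0181]
[-0.0708 -0.0355 -0.0229 -0.0192] [-0.0226  0.0022  0.044 ] inner 0.0085 y [-0.009   0.0181]
[0.    0.075 0.076 0.077 0.078]
 t11.4 p [0.6992 0.0565 0.1494] F [ 0.1 -0.6 -0.6] gap 0.0399
[-0.40092851  0.59907678  0.40311241  1.55728311 -0.25961941  1.03854425
  0.03619023] [-0.40303448  0.59891393  0.40066941  1.55834407 -0.2601099   1.0386478
  0.03585646]
```

Depth puts the fingertips about 8–15 mm behind the TCP, not 25 mm ahead. That agrees with both the missed touch and the missed grip. I'll go back and find the bench by a guarded touch.

```bash
python3 - <<'E'
from ops import *
xy=(.5152,.2531); yaw=np.radians(-6.29)
over(xy,yaw,.12); wristshot("chk1"); command_gripper(.051)
move_l([*xy,.012],R(yaw),.2); st("pre")
for z in (0.0,-.012,-.024,-.034):
    hit=move_l([*xy,z],R(yaw),.03,until_force=3); s=st(f"z{z} {hit}")
    if hit: break
E
```

```text
pre t13.5 p [0.516  0.2532 0.0126] F [-0.3  0.4 -0. ] gap 0.0511
z0.0 False t14.0 p [ 0.5152  0.2531 -0.    ] F [0.4 0.1 0.2] gap 0.0511
z-0.012 True t14.4 p [ 0.5155  0.2533 -0.009 ] F [-0.9 -0.5  4.7] gap 0.0510
```

View pics/chk1.png

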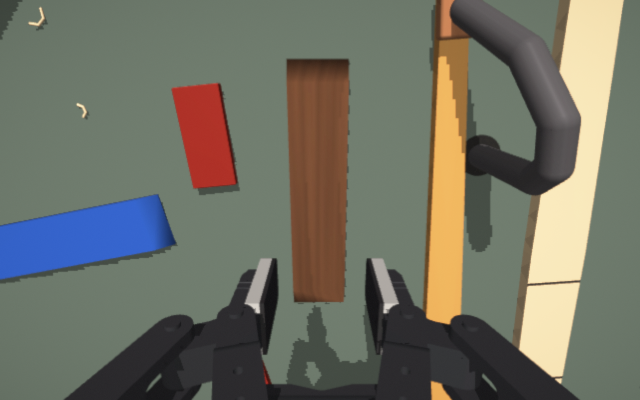

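Contact at TCP z = −0.009 matches the depth reading. The strip (col ~320) sits centred between the fingers and hasn't moved. Gripping it now.

```bash
python3 - <<'E'
from ops import *
xy=(.5152,.2531); yaw=np.radians(-6.29)
move_l([*xy,-.0065],R(yaw),.05)
command_gripper(.038,40); s=st("gripped")
if s["finger_gap"]>.0425:
    move_l([*xy,.12],R(yaw),.2); st("lifted")
    over(WIDE,YS,.12); st(); wristshot("held1b")
E
```

```text
gripped t14.9 p [ 0.5153  0.2531 -0.0064] F [-0.  -0.   2.2] gap 0.0425
lifted t15.7 p [0.5142 0.2529 0.1189] F [-0.2 -0.8  0.4] gap 0.0423
 t16.7 p [0.6991 0.056  0.1191] F [ 0.2  0.6 -0.4] gap 0.0427
```

View pics/held1b.png

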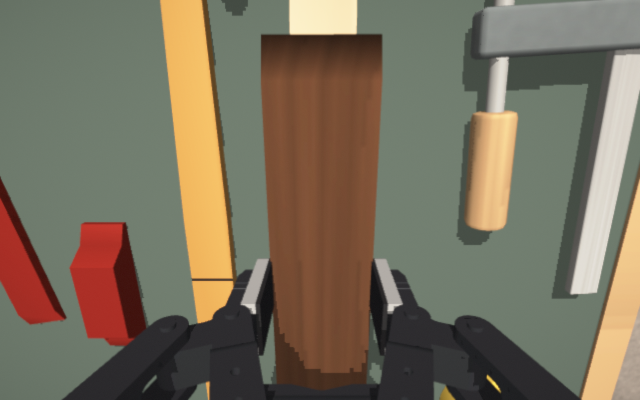

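The strip is held centred and in line. Placing it, then squeezing it flush against the stave sides.

```bash
cat >> ops.py <<'E'
def place(xy,yaw,z,w,squeeze_dz,offs=(0,)):
    xy=np.asarray(xy)
    over(xy,yaw,z+.05)
    move_l([*xy,z+.006],R(yaw),.12); sleep(.2)
    h=move_l([*xy,z-.003],R(yaw),.02,until_force=4); s=st(f"down {h}"); zc=s["position"][2]
    command_gripper(w+.006)
    s=st("released")
    sq(xy,yaw,zc-squeeze_dz,w,offs)
def sq(xy,yaw,z,w,offs):
    ax=np.array([-np.sin(yaw),np.cos(yaw)])
    for i,o in enumerate(offs):
        p=xy+ax*o
        s=sense()
        if i: move_l([*p,s["position"][2]],R(yaw),.1)
        h=move_l([*p,z],R(yaw),.04,until_force=8); st(f"sq {h}")
        command_gripper(w-.006,20); st("squeezed")
        command_gripper(w+.006)
E
python3 - <<'E'
from ops import *
place(WIDE,YS,.0055,.044,.004)
move_l([*WIDE,.12],R(YS),.2)
over(WIDE+[0,-.0],YS,.2); wristshot("pl1"); st()
E
```

```text
down True t18.2 p [0.7004 0.0536 0.0056] F [-0.5  0.   3.3] gap 0.0424
released t18.5 p [0.6994 0.0536 0.0044] F [-0.   0.2 -0.7] gap 0.0503
sq False t18.7 p [0.6997 0.0535 0.001 ] F [-0.1 -0.6  0.3] gap 0.0500
squeezed t18.9 p [0.6995 0.0535 0.0014] F [-2.1  0.3 -0.7] gap 0.0436
 t20.4 p [0.6991 0.0537 0.1982] F [-0.1 -0.4 -0.9] gap 0.0498
```

View pics/pl1.png

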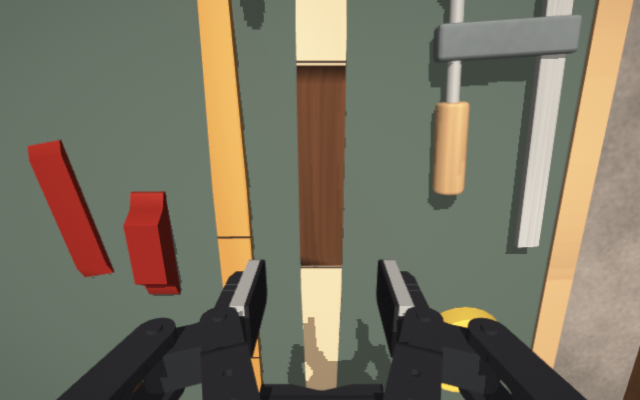

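The strip lies flush, with both outer pencil lines just visible past its ends (rows ~62 and ~267). Measuring how well it is centred.

```bash
python3 - <<'E'
from h import *
D=np.load("pics/pl1.npz"); pose=(D["P"],D["R"]); g=D["p"].astype(int).sum(2)
for c in (310,322,334):
    print(c,[(r,int(g[r,c])) for r in range(57,72)],[(r,int(g[r,c])) for r in range(258,274)])
for r in (61,62,67,264,265,267): print(r,onplane("wrist",[[321,r]],.012,pose)[0,:2].round(4),onplane("wrist",[[321,r]],.015,pose)[0,1].round(4))
m=masks(D["p"])["brown"]
for r in range(80,260,40):
    row=g[r]; print(r,[ (c,int(row[c])) for c in list(range(292,304,2))+list(range(338,352,2))])
E
```

```text
310 [(57, 674), (58, 674), (59, 663), (60, 523), (61, 273), (62, 310), (63, 579), (64, 594), (65, 388), (66, 161), (67, 115), (68, 123), (69, 129), (70, 138), (71, 143)] [(258, 208), (259, 200), (260, 187), (261, 175), (262, 164), (263, 150), (264, 156), (265, 258), (266, 366), (267, 287), (268, 518), (269, 645), (270, 663), (271, 663), (272, 663), (273, 664)]
322 [(57, 668), (58, 669), (59, 659), (60, 513), (61, 275), (62, 310), (63, 573), (64, 591), (65, 384), (66, 163), (67, 116), (68, 123), (69, 131), (70, 136), (71, 145)] [(258, 225), (259, 223), (260, 222), (261, 215), (262, 204), (263, 193), (264, 197), (265, 292), (266, 376), (267, 289), (268, 519), (269, 644), (270, 662), (271, 663), (272, 665), (273, 663)]
334 [(57, 665), (58, 664), (59, 655), (60, 511), (61, 270), (62, 307), (63, 569), (64, 585), (65, 381), (66, 157), (67, 112), (68, 116), (69, 127), (70, 134), (71, 143)] [(258, 234), (259, 233), (260, 236), (261, 234), (262, 236), (263, 233), (264, 239), (265, 325), (266, 380), (267, 290), (268, 518), (269, 644), (270, 665), (271, 664), (272, 664), (273, 662)]
61 [0.704  
[... 259 characters left out ...]
2, 215), (344, 230), (346, 314), (348, 335), (350, 336)]
120 [(292, 336), (294, 335), (296, 322), (298, 246), (300, 238), (302, 244), (338, 252), (340, 252), (342, 255), (344, 275), (346, 334), (348, 337), (350, 339)]
160 [(292, 340), (294, 338), (296, 336), (298, 265), (300, 236), (302, 233), (338, 246), (340, 244), (342, 248), (344, 298), (346, 338), (348, 339), (350, 338)]
200 [(292, 337), (294, 337), (296, 337), (298, 313), (300, 237), (302, 228), (338, 220), (340, 239), (342, 245), (344, 331), (346, 338), (348, 339), (350, 337)]
240 [(292, 335), (294, 337), (296, 337), (298, 332), (300, 247), (302, 228), (338, 226), (340, 223), (342, 270), (344, 338), (346, 339), (348, 335), (350, 335)]
```

Along-stave centring is within about 0.5 mm. Next, the walnut riser. I'm correcting its x by +2.2 mm, because the 48 mm silhouette includes parallax of the top edge.

```bash
cat >> ops.py <<'E'
def pickr(xy,yaw,w,z,grip=40):
    over(xy,yaw,.10); command_gripper(w+.013)
    move_l([*xy,z],R(yaw),.15,until_force=10) and st("HIT")
    command_gripper(w-.006,grip); s=st("gripped")
    if s["finger_gap"]<w-.004: raise SystemExit("missed")
    move_l([*xy,.13],R(yaw),.2)
E
python3 - <<'E'
from ops import *
pickr((.4357,-.258),np.radians(-7.13),.044,-.002)
over(WIDE,YS,.13); st(); wristshot("held2")
E
```

```text
gripped t23.3 p [ 0.4364 -0.2585 -0.0009] F [-0.2 -0.6  6.9] gap 0.0434
 t25.6 p [0.6996 0.0504 0.1302] F [-0.3 -0.4 -2.7] gap 0.0433
```

View pics/held2.png

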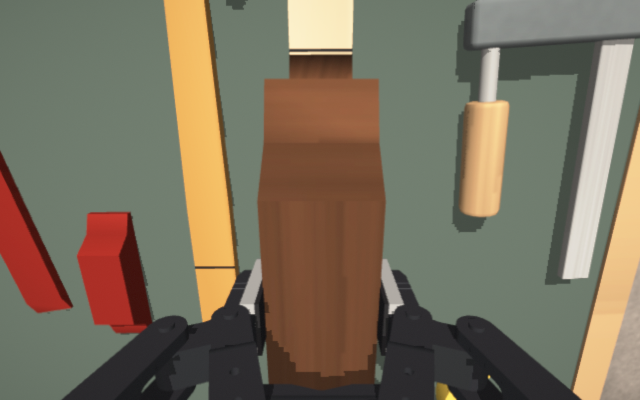

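The riser is held centred and in line, with its sloped +y end at rows 80–200. Placing it.

```bash
python3 - <<'E'
from ops import *
z=.019
over(WIDE,YS,z+.05)
move_l([*WIDE,z+.006],R(YS),.12); sleep(.2); st()
h=move_l([*WIDE,z-.006],R(YS),.02,until_force=4); s=st(f"down {h}")
E
```

```text
t26.7 p [0.7009 0.0534 0.0262] F [-0.9  0.2 -0.8] gap 0.0438
down True t27.1 p [0.7005 0.0536 0.0191] F [0.2 0.5 4.3] gap 0.0431
```

Contact came at the expected height. Releasing and squeezing flush.

```bash
python3 - <<'E'
from ops import *
command_gripper(.050); st("rel")
sq(WIDE,YS,.001,.044,(0,))
move_l([*WIDE,.12],R(YS),.25)
over(np.array([.62,.03]),0,.2); wristshot("pl2"); st()
E
```

```text
rel t27.3 p [0.6991 0.0536 0.0177] F [ 0.1 -0.3  0. ] gap 0.0502
sq False t27.9 p [0.7    0.0534 0.0007] F [-1.1  0.   0.1] gap 0.0501
squeezed t28.1 p [0.6996 0.0535 0.0011] F [-1.6  0.2  1.8] gap 0.0439
 t29.6 p [0.6196 0.0308 0.1984] F [ 0.2 -0.2  0. ] gap 0.0501
```

View pics/pl2.png

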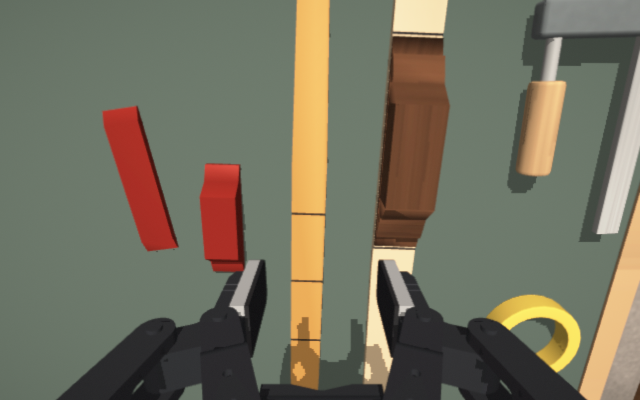

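The walnut stack is flat and flush, with about equal strip margins at rows 38–52 and 232–246. I'll check it in detail later. Next, the red strip.

```bash
python3 - <<'E'
from ops import *
xy=(.4356,.0188); yaw=np.radians(7.74)
over(xy,yaw,.08); command_gripper(.041)
move_l([*xy,.006],R(yaw),.15); sleep(.15)
hit=move_l([*xy,-.014],R(yaw),.03,until_force=3); s=st(f"touch {hit}"); z=s["position"][2]+.0025
move_l([*xy,z],R(yaw),.05)
command_gripper(.028,40); s=st("gripped")
if s["finger_gap"]<.031: raise SystemExit("missed")
move_l([*xy,.12],R(yaw),.2)
over(NARROW,YS,.12); st(); wristshot("held3"); print("z",z)
E
```

```text
touch True t32.0 p [ 0.4357  0.0189 -0.0075] F [-1.1 -0.1  9.3] gap 0.0411
gripped t32.5 p [ 0.4355  0.0188 -0.005 ] F [-1.2 -0.5  3.7] gap 0.0327
 t34.1 p [ 0.6017 -0.0883  0.1185] F [-0.4  0.1 -1.3] gap 0.0327
z -0.004986959617596433
```

View pics/held3.png

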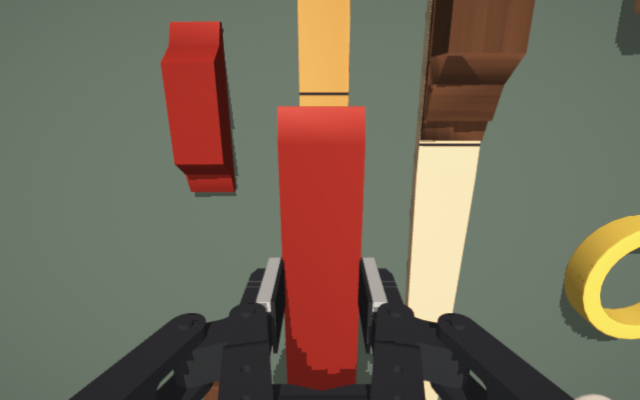

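The red strip is held centred over the narrow stave. Placing and squeezing it.

```bash
python3 - <<'E'
from ops import *
place(NARROW,YS,.007,.034,.004)
move_l([*NARROW,.12],R(YS),.25)
over(np.array([.56,-.04]),0,.2); wristshot("pl3"); st()
import parts
parts.run([("red_riser","pl3","red",(.521,-.022),.120,.005)])
D=np.load("pics/pl3.npz"); pose=(D["P"],D["R"])
E
```

```text
down True t35.6 p [ 0.6037 -0.0892  0.0071] F [0.2 0.3 4.4] gap 0.0326
released t35.8 p [ 0.6029 -0.089   0.0062] F [ 0.1 -1.1  0.9] gap 0.0400
sq False t36.1 p [ 0.603  -0.0891  0.0026] F [ 0.8  0.7 -0.4] gap 0.0401
squeezed t36.3 p [ 0.6031 -0.0892  0.0029] F [-0.5 -0.6  0.2] gap 0.0333
 t37.7 p [ 0.5592 -0.04    0.1985] F [0.1 0.2 1.1] gap 0.0399
red_riser rect [516.4 -21.3] [ 37.5 120. ] yaw -1.85 len 119.6 c [ 0.5164 -0.0212] bbox [258  91] [297 211]
```

View pics/pl3.png

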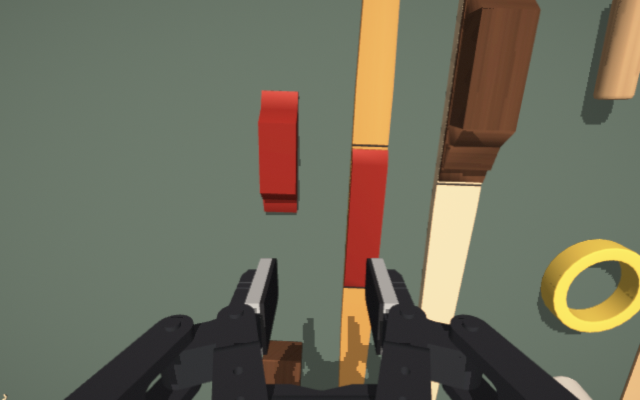

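The red strip is centred between the outer pencil lines (rows 147–287). The red riser reads x ≈ 0.5185 once parallax is averaged over the two views. Picking it.

```bash
python3 - <<'E'
from ops import *
pickr((.5185,-.0214),np.radians(-1.7),.034,.000)
over(NARROW,YS,.13); st(); wristshot("held4")
z=.020
move_l([*NARROW,z+.008],R(YS),.15); sleep(.2); st()
h=move_l([*NARROW,z-.006],R(YS),.02,until_force=4); s=st(f"down {h}")
E
```

```text
gripped t39.5 p [ 0.5196 -0.0215  0.0012] F [0.1 0.5 6.6] gap 0.0329
 t40.8 p [ 0.6025 -0.0901  0.1279] F [ 0.3  0.7 -1.8] gap 0.0333
 t41.9 p [ 0.6041 -0.0893  0.029 ] F [ 0.7 -0.  -1.2] gap 0.0332
down True t42.4 p [ 0.6036 -0.0892  0.0212] F [-0.9  0.4  4.1] gap 0.0333
```

View pics/held4.png

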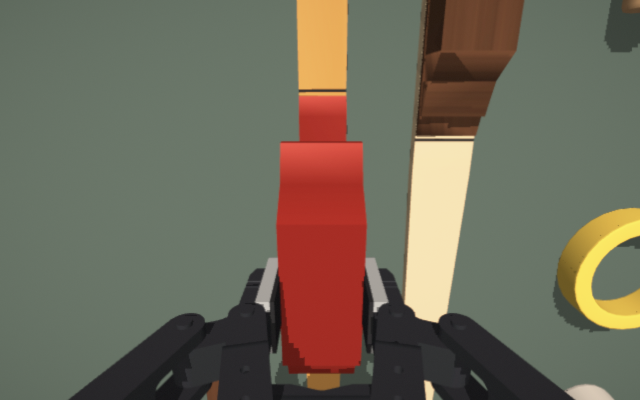

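The red riser is held in line and has made contact at the right height. Releasing, squeezing, then taking views over both staves.

```bash
python3 - <<'E'
from ops import *
command_gripper(.040); st("rel")
sq(NARROW,YS,.003,.034,(0,))
move_l([*NARROW,.12],R(YS),.25)
# views with the camera right above each stack: camera nadir = TCP + (0,.0815)
movep([*(NARROW+[0,-.03]),.2],R(YS)); wristshot("v_n"); 
movep([*(WIDE+[0,-.03]),.2],R(YS)); wristshot("v_w"); st()
a=[cv2.imread(f"pics/{n}.png")[0:300,200:440] for n in("v_n","v_w")]
cv2.imwrite("pics/v.png",cv2.resize(np.hstack(a),(800,500),interpolation=cv2.INTER_CUBIC))
E
```

```text
rel t42.6 p [ 0.6027 -0.0889  0.0203] F [-0.1 -0.4  0.7] gap 0.0401
sq False t43.2 p [ 0.6033 -0.0893  0.0028] F [-0.1 -0.4 -0.1] gap 0.0398
squeezed t43.4 p [ 0.6031 -0.0893  0.0031] F [-0.2 -0.5 -0.1] gap 0.0338
 t45.5 p [0.6993 0.0221 0.199 ] F [-0.4  0.5  0.1] gap 0.0399
```

View pics/v.png

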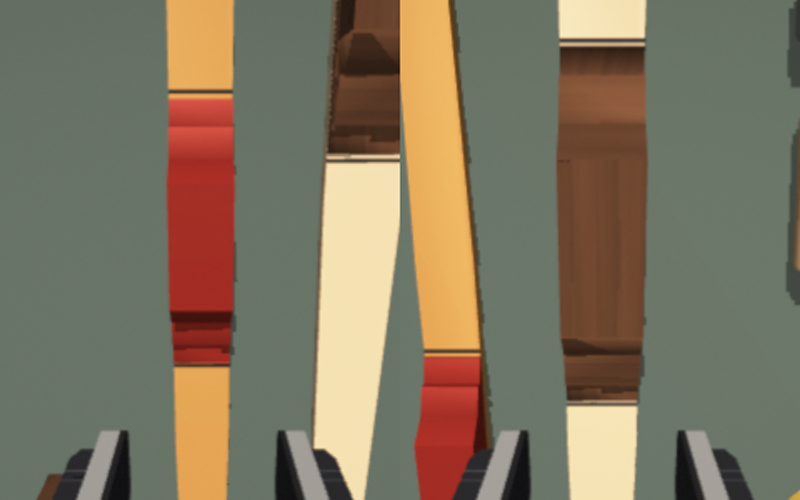

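Both stacks look flush and in line. Checking the riser ends, heights and sides numerically.

```bash
python3 - <<'E'
from ops import *
for f,c0,rw in [("v_n",NARROW,[(55,215)]),("v_w",WIDE,[(20,250)])]:
    D=np.load(f"pics/{f}.npz"); pose=(D["P"],D["R"]); d=D["d"]; g=D["p"].astype(int)
    v,u=np.mgrid[rw[0][0]:rw[0][1],200:440]; px=np.c_[u.ravel(),v.ravel()]
    o,r=rays("wrist",px,pose); w=o+r*d[v,u].ravel()[:,None]
    ax=np.array([-np.sin(YS),np.cos(YS)]); n=np.array([np.cos(YS),np.sin(YS)])
    q=w[:,:2]-c0; s=q@ax; t=q@n; z=w[:,2]
    hw=.017 if f=="v_n" else .022
    k=abs(t)<hw*.6
    for zz in (.016,.024,.030,.036):
        m=s[k&(z>zz)]; print(f,"z>",zz,"s",(m.min()*1e3).round(1),(m.max()*1e3).round(1),"mid",((m.min()+m.max())*500).round(1))
    zt=z[k&(abs(s)<.03)]; print(" top z",np.percentile(zt,[5,50,95]).round(4))
    for lo,hi,lab in[(.026,.1,"riser")]:
        for sc in(-.03,0,.03):
            m=(z>zt.mean()-.004)&(abs(s-sc)<.006)&(abs(t)<.04); print(lab,sc,"t",np.percentile(t[m],[1,99]).round(4))
    # intensity profile on mid column for edges
    cc=int(np.round(320)); prof=g[:,300:335].mean(1).sum(1) if f=="v_n" else g[:,305:335].mean(1).sum(1)
    j=np.where(abs(np.diff(prof))>25)[0]; j=j[j<260]
    print([(int(i),(onplane("wrist",[[318,i+.5]],.020,pose)[0,:2]-c0)@ax*1e3//.1/10) for i in j])
E
```

```text
v_n z> 0.016 s -71.0 74.5 mid 1.8
v_n z> 0.024 s -59.6 60.2 mid 0.3
v_n z> 0.03 s -53.6 52.7 mid -0.4
v_n z> 0.036 s -40.8 51.8 mid 5.5
 top z [0.0474 0.0486 0.0497]
riser -0.03 t [-0.016   0.0169]
riser 0 t [-0.0163  0.0173]
riser 0.03 t [-0.0165  0.0168]
[(52, np.float64(79.4)), (53, np.float64(78.6)), (55, np.float64(77.0)), (56, np.float64(76.2)), (58, np.float64(74.6)), (59, np.float64(73.8)), (75, np.float64(60.7)), (185, np.float64(-40.0)), (186, np.float64(-41.0)), (193, np.float64(-48.2)), (197, np.float64(-52.3)), (208, np.float64(-63.8)), (216, np.float64(-72.3)), (217, np.float64(-73.3)), (219, np.float64(-75.5)), (220, np.float64(-76.6))]
v_w z> 0.016 s -98.9 99.4 mid 0.2
v_w z> 0.024 s -84.2 85.2 mid 0.5
v_w z> 0.03 s -75.3 76.9 mid 0.8
v_w z> 0.036 s -62.8 64.1 mid 0.7
 top z [0.0534 0.0546 0.0557]
riser -0.03 t [-0.0215  0.0219]
riser 0 t [-0.0216  0.022 ]
riser 0.03 t [-0.0217  0.0215]
[(21, np.float64(103.7)), (22, np.float64(103.0)), (23, np.float64(102.2)), (24, np.float64(101.5)), (25, np.float64(100.7)), (26, np.float64(99.9)), (27, np.float64(99.2)), (28, np.float64(98.4)), (44, np.float64(86.0)), (212, np.float64(-67.2)), (213, np.float64(-68.3)), (238, np.float64(-95.5)), (239, np.float64(-96.6)), (241, np.float64(-98.8)), (242, np.float64(-99.9)), (243, np.float64(-101.1)), (244, np.float64(-102.2))]
```

```bash
python3 - <<'E'
from ops import *
movep([.45,.25,.25],R(0)); p,d=camera("top"); np.savez("pics/top1.npz",p=p,d=d); st()
cv2.imwrite("pics/top1.png",cv2.resize(p[80:320,120:520,::-1],None,fx=2,fy=2,interpolation=cv2.INTER_CUBIC))
p,d=camera("scene"); cv2.imwrite("pics/scene1.png",cv2.resize(p[130:330,120:520,::-1],None,fx=2,fy=2,interpolation=cv2.INTER_CUBIC))
E
```

```text
t46.9 p [0.4512 0.2489 0.2501] F [0.3 0.2 0.7] gap 0.0403
```

View pics/top1.png

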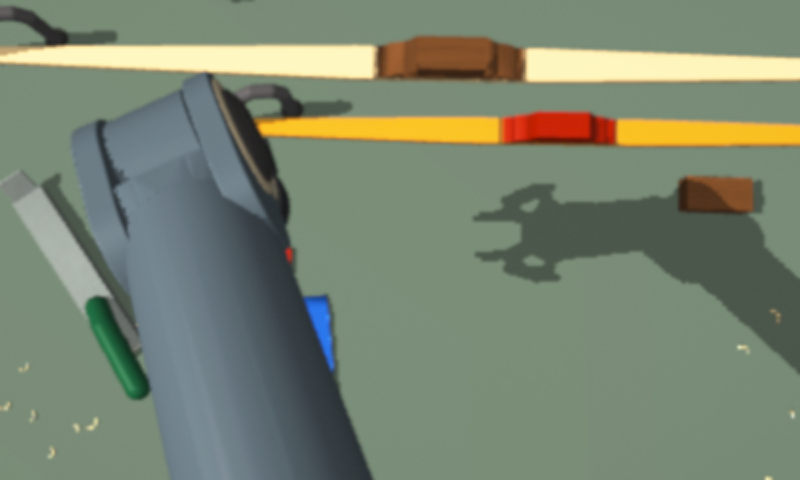

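View pics/scene1.png

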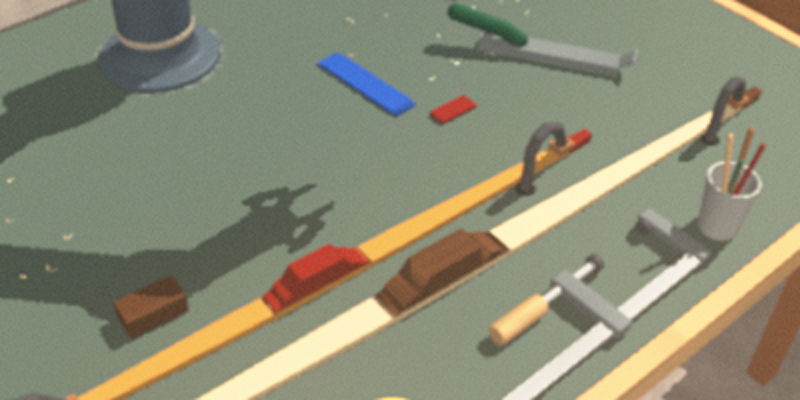

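All checks agree, and the walnut offcut is still at about (478,177) as at the start. Handing in.

```bash
python3 - <<'E'
from rig import *
finish_job(); print(sense()["time_s"])
E
```

```text
the job is handed in; nothing more can be done
the job is handed in; nothing more can be done
```

Both handles are laid up dry and the job is handed in at about 47 s on the robot's clock. The walnut strip and block are on the wide pale stave, and the red strip and block are on the narrow yellow one. After placing each part I closed the fingers lightly across it and the stave edges to bring the sides flush.

**Last checks (wrist depth and edges):**

| Check | Walnut on wide stave | Red on narrow stave |
|---|---|---|
| Block, off the middle line | about 0.5 mm | about 0.3 mm |
| Strip, off the middle line | about 0.3 mm | within about 1 mm |
| Block sides from the stave's mid-width line | about ±22 mm (flush is ±22) | about ±17 mm (flush is ±17) |
| Top height, measured (expected) | 54.6 mm (54) | 48.6 mm (48) |

The bench itself reads about 0.7–1 mm high, so the heights are consistent with both blocks lying flat.

**What disagreed:**
- **First grasp:** it missed, because the fingertips turned out to be about 9 mm behind the TCP, not 25 mm ahead. I found the true height by a guarded touch on the bench and repeated the grasp. The strip wasn't disturbed.
- **Stave spacing:** the staves measured about 92 mm apart, not the stated 105 mm or so. I used the measured positions, since the stave widths and pencil-line spacings matched.
- **Red strip depth reading:** at one height threshold it read 1.8 mm off, and the image edges disagreed with that.

The walnut offcut stayed in place by its pixel position. The red offcut, rasp and blue look-alike strip were not touched and looked unmoved in the last views. I did not measure them again.

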